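Close the mould clamp and hold the mould on the wax injector

TASK

Get the yellow rubber mould ready for a shot of wax: with the fingertips, push the raised steel clamp lid right down flat onto the mould, and then push the red end plate of the carriage until the mould is fully home on the brass nozzle of the blue injector. A spring drives the carriage back, so finish while still holding it pushed home with the fingers. Do not pick anything up, and leave everything else on the bench where it is.

Things in the scene. Friction and masses are not known exactly. Their poses are not given: they have to be found in the camera images.
- injector: Blue wax injector pot (radius 90 mm, 112 at its foot, 0.36 m tall) with a grey track 130 mm wide for the mould carriage, all fixed to the table, turned up to 0.3 rad. Origin: on the table, mid-width of the track, z up; robot on its -x side. The carriage slides along its +y to the pot (axis at y = +225 mm). Brass nozzle 55 mm above the table, tip at y = +59 mm. Rails 28 mm high.
- mould_carriage (a joint): Carriage travel in m along the injector's +y: 0 fully back, 0.100 end stop, mould fully home from about 0.095 on. A return spring pushes it back (60 N/m: 6 N at the end; 1 N friction). Aluminium plate 100 (x) by 120 mm (y), 28 to 40 mm above the table, with a fixed yellow mould 70 x 100 x 30 mm, top at 70 mm. It cannot be lifted.
- push_face (a point): Centre of the outer face of the carriage's red end plate: push here towards the injector's +y. Plate 100 mm wide (x), 12 mm thick, standing 30 to 82 mm above the table; this point is 56 mm up and moves with the carriage. At (0, -150 mm + travel) in the injector's frame.
- clamp_lid (a joint): Angle of the clamp lid in rad: 0 = lying flat on the mould (shut); about 1.57 = standing upright; larger leans towards the robot (limit 1.9). The hinge is stiff: the lid stays where it is left (about 0.1 N m, i.e. 1 to 2 N at its free edge).
- lid_hinge (a point): Middle of the lid's hinge, which lies along the injector's y on the robot's side (-x) of the mould, 73.5 mm above the table, at (-45 mm, -85 mm + travel) in the injector's frame. The lid swings about it away from the robot and down. The lid's own x axis points from the hinge to its free edge.
- lid_edge (a point): Middle of the clamp lid's free edge (mid-thickness). The lid is a flat steel plate 85 mm from hinge to free edge, 88 mm wide along the hinge, 5 mm thick, with a green strip along the free edge; shut, its top is 76 mm above the table.
- wax_tree: Bystander, loose: red wax casting tree on a black rubber foot (radius 32 mm), 93 mm tall; origin under its centre. Leave it alone.
- glue_bottle: Bystander, loose: white bottle with an orange cap, radius 24 mm, 110 mm tall; origin under its centre. Leave it alone.
- spare_mould: Bystander, loose: yellow mould block 65 x 90 x 28 mm lying on the table; origin under its centre. Leave it alone.
- tape_roll: Bystander, loose: yellow ring of tape lying flat, radius 45 mm, 24 mm high; origin under its centre. Leave it alone.
- small_mould: Bystander, loose: smaller yellow mould block, 50 x 65 x 25 mm, lying on the robot's side of the track; origin under its centre. Leave it alone.

How it is judged:
By the outcome, as a careful person would: the job done as asked, in the order asked, and still so for the second after the job is handed in, while the arm keeps its last pose, push and grip.
It also fails if it takes over 42 s, if anything falls off the work surface, if the arm or the gripper's body presses on something with over 40 N, if the wrist force passes 120 N, or if a joint passes its speed limit or range.

ROBOT

A 6-joint arm with a two-finger parallel gripper is mounted at the origin on the work surface. World frame = base frame: x ahead of the robot, y to its left, z up, the work surface at z = 0. Lengths are in m, angles in rad, forces in N, time in s.
With the tool pointing down it reaches from about 0.375 to 0.975 m from the base axis. Payload 3.8 kg.
Tool frame: the origin (TCP) lies on the mounting face of the last link; the fingertips stand 173 mm ahead of it and the grasp point (between the pads) lies 155 mm ahead of it; z points along the fingers, y is the line along which they close (so a half turn about z gives the same grasp; the last joint's range is limited). The gripper opens to 85 mm and grips with 20 to 120 N. Pads are 22 mm wide; open, the fingers measure 114 mm over their backs; the gripper's body (76 mm by 85 mm) begins 54 mm behind the grasp point. The pads swing forward as they close: fully open they stand 13 mm farther back than shut.
Start: joints at [-1.187, 0.264, 1.604, -0, 1.274, -0.037], TCP at [0.276, -0.616, 0.405] pointing down, gripper open.
Joint ranges: [-2.63, 2.63], [-0.94, 2.18], [0.31, 2.57], [-1.31, 4.45], [0, 2.66], [-2.55, 2.55]. Speed limits (rad/s): [2.57, 2.57, 3.14, 3.14, 3.14, 3.14].

INTERFACE

Orientations are given as a rotation vector (axis times angle).
In Python, from workcell import bot gives the robot as it stands.
- The arm moves only by the tool drive_tool, never from a script. Its argument "increments" is a list of rows, each an object with "delta_pos": the shift along the tool's x, y, z in mm, a list of three; "turn": the turn about the tool's z in rad; "jaw": the opening, from -1 (shut) to 1 (fully open). A call has 1 to 8 rows; each row shifts and turns the commanded pose from where the row before left it, along the tool's axes as they then stand; what a row does not reach is not made up. A row lasts 1/12 s, in which the tool goes at most 41.7 mm and 7.16 degrees, less where a joint would pass 70% of its speed; a pose out of reach is approached as far as the arm can. A call is refused whole if a number of a shift passes 41.7 or a number of a turn 0.125, either way. A call with a gripper value outside its range is refused whole. The fingers move at their own pace and stop on an object; "grip_force" is the grip in N (left out, the last holds). Time passes only in rows, so rows that do not move let the fingers close. It gives the time, the measured TCP pose, the force, the opening and the grip force at its end, in the units of the state.
- bot.read_state(): the state, without advancing time (a new reading comes with each control period).
- bot.read_camera(name): name is "scene" or "side" or "wrist"; returns a dict with "pixels" (480x640x3 uint8, red, green, blue), "fovy" (degrees; the focal length in pixels is half the picture's height over the tangent of half this angle, whatever the lens; pixels are square), "cx", "cy" (the principal point, pixels), "camera_from_world" (4x4, takes a point from world to camera coordinates); the wrist camera has in their place "hand_eye" (4x4, takes a point from camera to tool coordinates, whose origin is the TCP and whose axes are the flange's). Camera axes: x right, y down, z forward; pixel columns grow to the right and rows downward; lengths in m; the calibration is good to about 2 mm. A picture is of the moment at which its call begins: read the wrist's pose just before it. There is no depth.
- bot.finish_job(): hands the job in; it is judged then, once.
The state is a dict: "time": time; "q": joint angles; "joint_vel": joint speeds; "joint_torque": joint torques, N m; "tool_pos": TCP position; "tcp_rot": TCP orientation; "wrist_force": force on the tool from outside, world axes, zero at the start; "torque": the same for the moment, N m; "width": opening from 0.0 (shut) to 1.0 (fully open); "grip_force": force on a finger pad.
Only numpy, scipy, OpenCV 4.12 (cv2) and the standard library are available. Lean on these libraries where they do the work, as an engineer would, in place of code of your own. Each camera call takes 0.05 s, during which the arm holds its last target. There are 200 camera calls.

## Working session

There is one attempt and no reset: what is moved stays moved. The work goes in short steps, Python scripts to look and compute and a tool call to move; the robot and the scene stay as the last step left them, time stands still between calls to the robot, and variables do not carry over. Pictures are saved under pics/ and viewed, at most 10 in all, crops included, and the job is handed in when it is done.

Besides the shell and the picture viewer there is one more tool, called after "Emit:" as name(argument=value, ...) on one line, values as JSON. drive_tool: Moves the arm, as the interface text tells. Its arguments: {"type":"object","properties":{"increments":{"type":"array"},"grip_force":{"type":"number"}},"required":["increments"]}

```bash
mkdir -p pics; cat > h.py <<'E'
import numpy as np,cv2,pickle
from workcell import bot
def grab(n):
    c=bot.read_camera(n); p=np.array(c['pixels']); cv2.imwrite(f'pics/{n}_{len(__import__("os").listdir("pics"))}.png',p[:,:,::-1]); 
    pickle.dump(c,open(n+'.pkl','wb')); return c
def ray(c,u,v):
    f=240/np.tan(np.radians(c['fovy'])/2); T=np.linalg.inv(np.array(c['camera_from_world']))
    d=T[:3,:3]@np.array([(u-c['cx'])/f,(v-c['cy'])/f,1]); return T[:3,3],d/np.linalg.norm(d)
def onz(c,u,v,z):
    o,d=ray(c,u,v); return o+d*(z-o[2])/d[2]
def proj(c,P):
    f=240/np.tan(np.radians(c['fovy'])/2); q=np.array(c['camera_from_world'])@np.append(P,1); return np.array([c['cx']+f*q[0]/q[2],c['cy']+f*q[1]/q[2]])
E
python3 -c "
from h import *
for n in('scene','side'):
    c=grab(n);print(n,c['fovy'],c['cx'],c['cy'],np.linalg.inv(np.array(c['camera_from_world']))[:3].round(3).tolist())
print(bot.read_state())"; ls pics
```

```text
scene 53.90709728917862 329.12350180515114 240.1536502427922 [[0.024, 0.692, -0.722, 1.19], [1.0, -0.009, 0.026, -0.105], [0.012, -0.722, -0.692, 0.659]]
side 57.08223196045437 322.07711157354714 235.09754325525884 [[-0.507, -0.693, 0.512, 0.198], [-0.862, 0.396, -0.318, 0.148], [0.017, -0.603, -0.798, 0.67]]
{'time': 0.1, 'q': array([-1.18689874e+00,  2.64674233e-01,  1.60525071e+00, -1.87727018e-05,
        1.27370147e+00, -3.69059429e-02]), 'joint_vel': array([ 0.00047348, -0.00257464, -0.00388248,  0.00047755, -0.00101624,
        0.00121027]), 'joint_torque': array([-1.55426651e-04, -5.16706967e+01, -3.68590415e+01, -6.20806600e-05,
        6.28162481e-03,  1.37956428e-05]), 'tool_pos': array([ 0.27560763, -0.61582615,  0.40348141]), 'tcp_rot': array([-3.07035350e+00, -6.55721209e-01,  5.78871334e-04]), 'wrist_force': array([-0.01467089,  0.80410767,  0.02229232]), 'torque': array([-0.0581885 ,  0.04070874, -0.03400518]), 'grip_force': 0.0, 'width': 0.9977489070073252}
scene_0.png
side_1.png
```

View pics/scene_0.png

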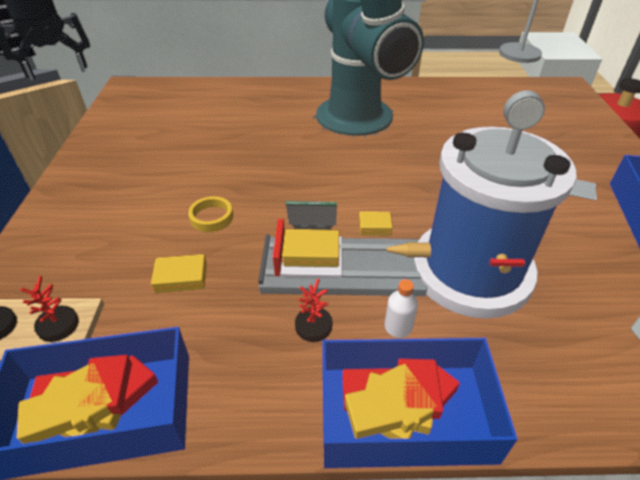

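View pics/side_1.png

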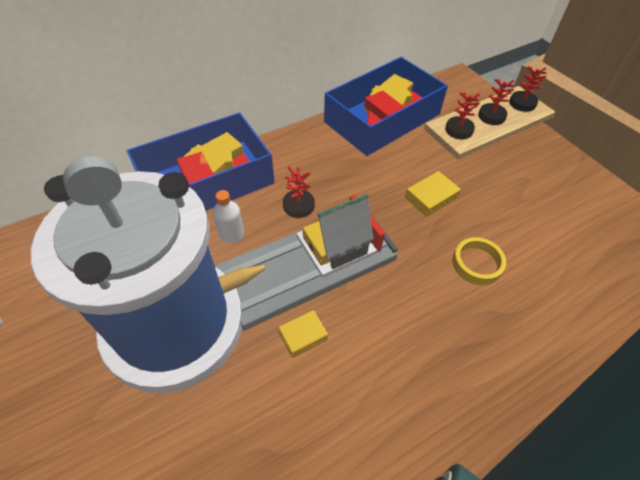

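Scene: the track runs from (262,265) to the pot at about (490,240), with the red plate at (279,247), the lid near upright at (311,215), and the nozzle tip at (388,249). Side: nozzle tip at (265,266), lid at (345,232), red plate edge at (377,230). I'll zoom in for the corners.

```bash
python3 -c "
import cv2
a=cv2.imread('pics/scene_0.png')[190:310,250:450]; b=cv2.imread('pics/side_1.png')[180:340,210:410]
cv2.imwrite('pics/z.png',cv2.resize(a,None,fx=4,fy=4,interpolation=2)); cv2.imwrite('pics/z2.png',cv2.resize(b,None,fx=3.75,fy=3.75,interpolation=2))"
```

```text
(no output)
```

View pics/z.png

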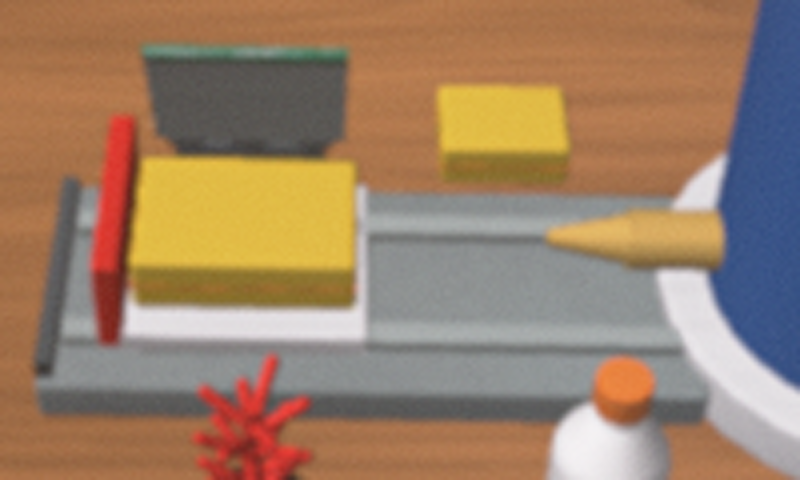

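View pics/z2.png

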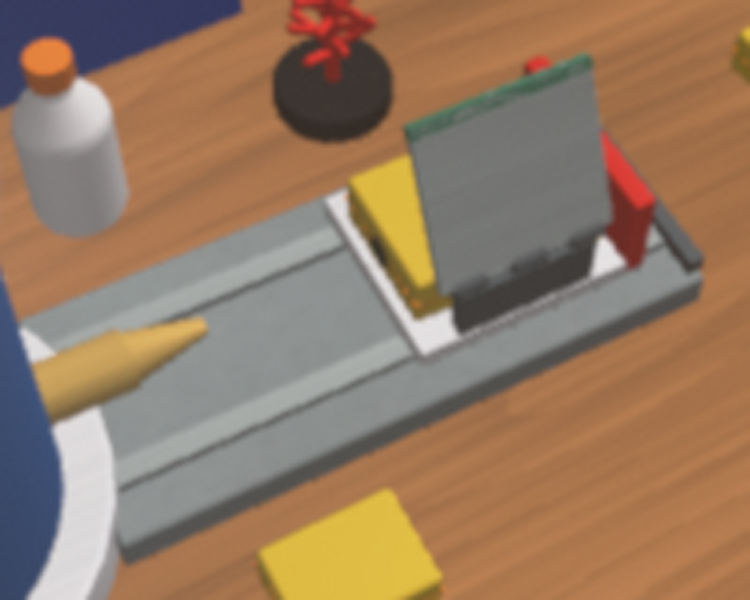

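```bash
cat > m.py <<'E'
from h import *
s=pickle.load(open('scene.pkl','rb'));d=pickle.load(open('side.pkl','rb'))
S=lambda u,v:(250+u/4,190+v/4); D=lambda u,v:(210+u/3.75,180+v/3.75)
def tri(a,b):
    o1,d1=ray(s,*S(*a));o2,d2=ray(d,*D(*b)); t=np.linalg.lstsq(np.c_[d1,-d2],o2-o1,rcond=None)[0]
    p,q=o1+t[0]*d1,o2+t[1]*d2; return (p+q)/2,np.linalg.norm(p-q)
for n,a,b in [('nozzle',(547,237),(207,325)),('lidL',(143,50),(590,62)),('lidR',(348,53),(408,132))]:
    p,e=tri(a,b);print(n,p.round(4),e.round(4))
for n,a in [('mFL',(136,158)),('mFR',(355,160)),('mNR',(355,277)),('mNL',(133,268))]: print(n,onz(s,*S(*a),.07).round(4))
for n,a in [('rF1',(112,118)),('rF2',(134,118)),('rN2',(115,270)),('rN1',(93,268))]: print(n,onz(s,*S(*a),.082).round(4))
for n,a in [('rN2side',(653,205)),('rN1?',(603,135))]: print(n,onz(d,*D(*a),.082).round(4))
for n,p in [('tree',(313,322)),('bottle',(401,330))]: print(n,onz(s,*p,0).round(3))
E
python3 m.py
```

```text
nozzle [0.584  0.02   0.0544] 0.0033
lidL [ 0.5633 -0.1589  0.1487] 0.0026
lidR [ 0.5676 -0.072   0.1497] 0.003
mFL [ 0.5462 -0.1657  0.07  ]
mFR [ 0.5488 -0.0648  0.07  ]
mNR [ 0.6236 -0.0677  0.07  ]
mNL [ 0.6169 -0.1638  0.07  ]
rF1 [ 0.5318 -0.1767  0.082 ]
rF2 [ 0.532  -0.1666  0.082 ]
rN2 [ 0.6296 -0.1702  0.082 ]
rN1 [ 0.6283 -0.1796  0.082 ]
rN2side [ 0.5249 -0.1763  0.082 ]
rN1? [ 0.5695 -0.1797  0.082 ]
tree [ 0.704 -0.113  0.   ]
bottle [ 0.723  0.035 -0.   ]
```

Estimates agree on yaw ≈ -0.04, lid angle ≈ 1.2, hinge x ≈ 0.539 and plate outer face y ≈ -0.18. Turning to align, shutting the fingers and moving over.

Emit:
drive_tool(increments=[{"delta_pos": [0,0,0],"turn": 0.115,"jaw": -1},{"delta_pos": [0,0,0],"turn": 0.115,"jaw": -1},{"delta_pos": [0,0,0],"turn": 0.115,"jaw": -1},{"delta_pos": [0,0,0],"turn": 0.115,"jaw": -1},{"delta_pos": [15,-36,0],"turn": 0,"jaw": -1},{"delta_pos": [15,-36,0],"turn": 0,"jaw": -1},{"delta_pos": [15,-36,0],"turn": 0,"jaw": -1},{"delta_pos": [15,-36,0],"turn": 0,"jaw": -1}], grip_force=40)

```text
time: 0.77
tool_pos: [0.3414, -0.4731, 0.4038]
tcp_rot: [-3.14, 0.063, 0.001]
wrist_force: [1.6, -0.4, 1.3]
width: -0.002
grip_force: 0.0
```

Emit:
drive_tool(increments=[{"delta_pos": [15,-36,0],"turn": 0,"jaw": -1},{"delta_pos": [15,-36,0],"turn": 0,"jaw": -1},{"delta_pos": [15,-36,0],"turn": 0,"jaw": -1},{"delta_pos": [15,-36,0],"turn": 0,"jaw": -1},{"delta_pos": [15,-36,0],"turn": 0,"jaw": -1},{"delta_pos": [15,-36,0],"turn": 0,"jaw": -1},{"delta_pos": [15,-36,0],"turn": 0,"jaw": -1},{"delta_pos": [0,0,0],"turn": 0,"jaw": -1}])

```text
time: 1.43
tool_pos: [0.4578, -0.2216, 0.4043]
tcp_rot: [-3.138, 0.053, -0.001]
wrist_force: [-0.5, 0.4, -0.0]
width: 0.001
grip_force: 0.0
```

Emit:
drive_tool(increments=[{"delta_pos": [0,-35,0],"turn": 0,"jaw": -1},{"delta_pos": [0,-35,0],"turn": 0,"jaw": -1},{"delta_pos": [0,-35,0],"turn": 0,"jaw": -1},{"delta_pos": [0,0,0],"turn": 0,"jaw": -1},{"delta_pos": [0,0,0],"turn": 0,"jaw": -1}])

```text
time: 1.85
tool_pos: [0.4601, -0.1208, 0.4044]
tcp_rot: [3.141, -0.056, -0.001]
wrist_force: [-0.4, -0.9, -0.0]
width: -0.003
grip_force: 0.0
```

```bash
cat >> h.py <<'E'
def wrist():
    from scipy.spatial.transform import Rotation as R
    s=bot.read_state(); c=grab('wrist'); T=np.eye(4);T[:3,:3]=R.from_rotvec(s['tcp_rot']).as_matrix();T[:3,3]=s['tool_pos']
    c['camera_from_world']=np.linalg.inv(T@np.array(c['hand_eye'])); pickle.dump(c,open('wrist.pkl','wb')); return c,s
E
python3 -c "
from h import *
c,s=wrist();print(s['tool_pos'],s['tcp_rot'],np.array(c['hand_eye']).round(3).tolist(),c['fovy'],c['cx'],c['cy'])
for n,P in dict(lidL=(.5633,-.1589,.149),lidR=(.5676,-.072,.149),rF1=(.532,-.177,.082),rN1=(.628,-.18,.082),noz=(.584,.02,.055)).items():print(n,proj(c,P).round())";ls pics
```

```text
[ 0.46005646 -0.1207736   0.40437146] [ 3.14083161e+00 -5.60755834e-02 -7.71926058e-04] [[0.001, -0.962, -0.272, 0.07], [1.0, 0.001, 0.0, 0.001], [0.0, -0.272, 0.962, 0.031], [0.0, 0.0, 0.0, 1.0]] 65.80657681566034 311.99639575319685 234.27039562999425
lidL [372.  65.]
lidR [216.  62.]
rF1 [382. 124.]
rN1 [389. -23.]
noz [127.  65.]
scene_0.png
side_1.png
wrist_4.png
z.png
z2.png
```

View pics/wrist_4.png

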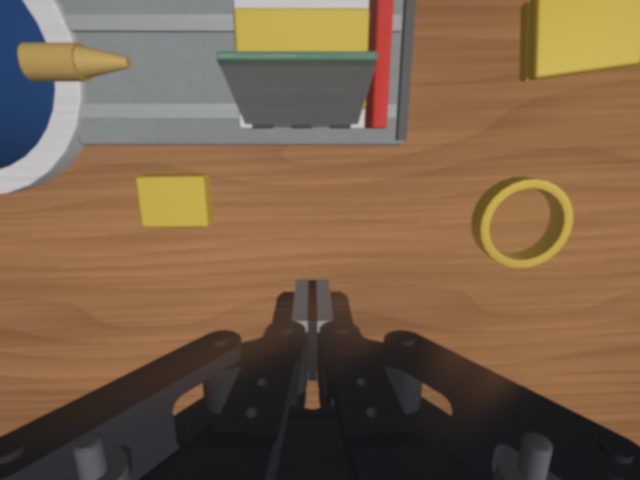

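Wrist view: the lid's green edge spans (220–377, 57), the plate's outer corner is at (386,128) and the nozzle tip at (129,62). All are within about 3 mm of the estimates. Lowering behind the lid.

Emit:
drive_tool(increments=[{"delta_pos": [20,0,30],"turn": 0,"jaw": -1},{"delta_pos": [20,0,30],"turn": 0,"jaw": -1},{"delta_pos": [20,0,31],"turn": 0,"jaw": -1},{"delta_pos": [10,0,0],"turn": 0,"jaw": -1},{"delta_pos": [0,0,0],"turn": 0,"jaw": -1},{"delta_pos": [0,0,0],"turn": 0,"jaw": -1}])

```text
time: 2.4
tool_pos: [0.5306, -0.126, 0.3143]
tcp_rot: [3.141, -0.063, -0.0]
wrist_force: [-0.7, -0.4, 0.2]
width: -0.0
grip_force: 0.0
```

Emit:
drive_tool(increments=[{"delta_pos": [9,-4,3],"turn": 0,"jaw": -1},{"delta_pos": [9,-4,2],"turn": 0,"jaw": -1},{"delta_pos": [9,0,5],"turn": 0,"jaw": -1},{"delta_pos": [8,0,5],"turn": 0,"jaw": -1},{"delta_pos": [7,0,6],"turn": 0,"jaw": -1},{"delta_pos": [7,0,7],"turn": 0,"jaw": -1},{"delta_pos": [0,0,0],"turn": 0,"jaw": -1}])

```text
time: 2.98
tool_pos: [0.5801, -0.1185, 0.2838]
tcp_rot: [-3.141, 0.061, 0.003]
wrist_force: [0.1, 0.3, -0.3]
width: 0.001
grip_force: 0.0
```

Emit:
drive_tool(increments=[{"delta_pos": [5,0,8],"turn": 0,"jaw": -1},{"delta_pos": [4,0,9],"turn": 0,"jaw": -1},{"delta_pos": [2,0,8],"turn": 0,"jaw": -1},{"delta_pos": [1,0,5],"turn": 0,"jaw": -1},{"delta_pos": [0,0,0],"turn": 0,"jaw": -1}])

```text
time: 3.4
tool_pos: [0.5909, -0.119, 0.2537]
tcp_rot: [-3.14, 0.061, 0.004]
wrist_force: [-0.5, 0.5, 0.6]
width: -0.004
grip_force: 0.0
```

```bash
python3 -c "
from h import *
c=grab('side');cv2.imwrite('pics/s5.png',cv2.resize(np.array(c['pixels'])[160:340,200:420,::-1],None,fx=3,fy=3))"
```

```text
(no output)
```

View pics/s5.png

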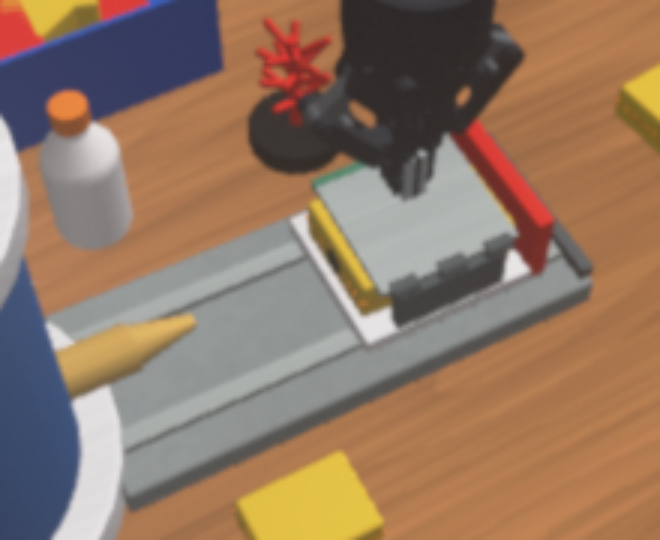

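The lid has swung over and looks nearly flat, with the fingertip at (410,185) resting on it. Now pressing it firmly shut.

Emit:
drive_tool(increments=[{"delta_pos": [0,0,3],"turn": 0,"jaw": -1},{"delta_pos": [0,0,2],"turn": 0,"jaw": -1},{"delta_pos": [0,0,0],"turn": 0,"jaw": -1},{"delta_pos": [0,0,0],"turn": 0,"jaw": -1}])

```text
time: 3.78
tool_pos: [0.5913, -0.1191, 0.2508]
tcp_rot: [3.141, -0.062, 0.0]
wrist_force: [-0.0, 0.1, 0.3]
width: 0.002
grip_force: 0.0
```

Emit:
drive_tool(increments=[{"delta_pos": [0,0,1],"turn": 0,"jaw": -1},{"delta_pos": [0,0,1],"turn": 0,"jaw": -1},{"delta_pos": [0,0,0],"turn": 0,"jaw": -1},{"delta_pos": [0,0,0],"turn": 0,"jaw": -1}])

```text
time: 4.12
tool_pos: [0.5915, -0.1192, 0.2494]
tcp_rot: [3.141, -0.062, 0.001]
wrist_force: [-1.5, -0.6, 5.1]
width: -0.002
grip_force: 2.5
```

Emit:
drive_tool(increments=[{"delta_pos": [0,0,2],"turn": 0,"jaw": -1},{"delta_pos": [0,0,0],"turn": 0,"jaw": -1},{"delta_pos": [0,0,0],"turn": 0,"jaw": -1}])

```text
time: 4.37
tool_pos: [0.5916, -0.1193, 0.2492]
tcp_rot: [3.14, -0.061, 0.001]
wrist_force: [-6.6, 1.0, 14.9]
width: 0.001
grip_force: 7.5
```

Shut firmly: tip at 76 mm with 15 N. Retracting and moving behind the red plate.

Emit:
drive_tool(increments=[{"delta_pos": [0,0,-20],"turn": 0,"jaw": -1},{"delta_pos": [0,0,-35],"turn": 0,"jaw": -1},{"delta_pos": [-5,32,-5],"turn": 0,"jaw": -1},{"delta_pos": [-5,32,0],"turn": 0,"jaw": -1},{"delta_pos": [-5,32,0],"turn": 0,"jaw": -1},{"delta_pos": [0,32,0],"turn": 0,"jaw": -1},{"delta_pos": [0,0,0],"turn": 0,"jaw": -1},{"delta_pos": [0,0,0],"turn": 0,"jaw": -1}])

```text
time: 5.03
tool_pos: [0.5711, -0.248, 0.3063]
tcp_rot: [-3.141, 0.066, -0.0]
wrist_force: [-0.3, 0.2, -0.2]
width: -0.004
grip_force: 0.0
```

```bash
python3 -c "
from h import *
print(bot.read_state()['q'])
c=grab('side');cv2.imwrite('pics/s6.png',cv2.resize(np.array(c['pixels'])[160:340,200:420,::-1],None,fx=3,fy=3))"
```

```text
[-4.49711258e-01  2.43369171e-01  1.81816225e+00  2.53516524e-04
  1.08013072e+00  1.16328038e+00]
```

View pics/s6.png

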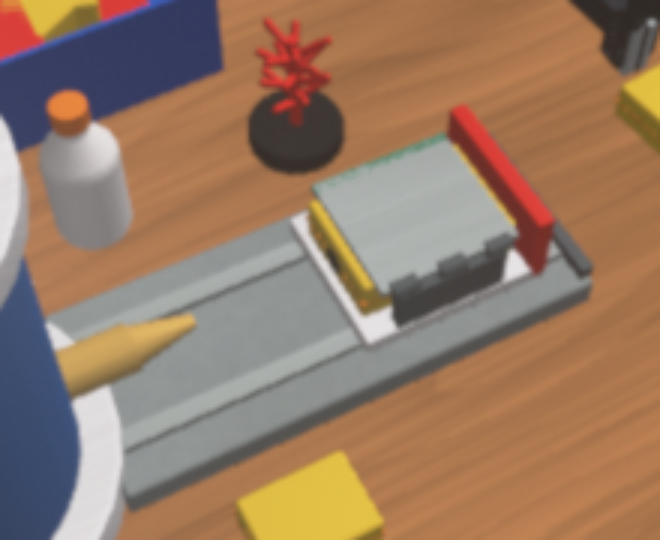

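The lid lies flat in the side view, with its edge at (315–440, 140–190) on the mould. Turning a quarter so the fingers push flat-on.

Emit:
drive_tool(increments=[{"delta_pos": [0,0,0],"turn": -0.12,"jaw": -1},{"delta_pos": [0,0,0],"turn": -0.12,"jaw": -1},{"delta_pos": [0,0,0],"turn": -0.12,"jaw": -1},{"delta_pos": [0,0,0],"turn": -0.12,"jaw": -1},{"delta_pos": [0,0,0],"turn": -0.12,"jaw": -1},{"delta_pos": [0,0,0],"turn": -0.12,"jaw": -1},{"delta_pos": [0,0,0],"turn": -0.12,"jaw": -1},{"delta_pos": [0,0,0],"turn": -0.12,"jaw": -1}])

```text
time: 5.75
tool_pos: [0.5716, -0.2446, 0.3062]
tcp_rot: [-2.808, -1.406, 0.0]
wrist_force: [0.1, -0.2, 0.9]
width: -0.001
grip_force: 0.0
```

Emit:
drive_tool(increments=[{"delta_pos": [0,0,0],"turn": -0.12,"jaw": -1},{"delta_pos": [0,0,0],"turn": -0.12,"jaw": -1},{"delta_pos": [0,0,0],"turn": -0.12,"jaw": -1},{"delta_pos": [0,0,0],"turn": -0.12,"jaw": -1},{"delta_pos": [0,0,0],"turn": -0.12,"jaw": -1},{"delta_pos": [0,6,35],"turn": 0,"jaw": -1},{"delta_pos": [0,0,43.0],"turn": 0,"jaw": -1},{"delta_pos": [0,0,0],"turn": 0,"jaw": -1}])

```text
out of range
```

Emit:
drive_tool(increments=[{"delta_pos": [0,0,0],"turn": -0.12,"jaw": -1},{"delta_pos": [0,0,0],"turn": -0.12,"jaw": -1},{"delta_pos": [0,0,0],"turn": -0.12,"jaw": -1},{"delta_pos": [0,0,0],"turn": -0.12,"jaw": -1},{"delta_pos": [0,0,0],"turn": -0.12,"jaw": -1},{"delta_pos": [0,6,38],"turn": 0,"jaw": -1},{"delta_pos": [0,0,39],"turn": 0,"jaw": -1},{"delta_pos": [0,0,0],"turn": 0,"jaw": -1}])

```text
time: 6.42
tool_pos: [0.5741, -0.2433, 0.2215]
tcp_rot: [-2.265, -2.158, 0.007]
wrist_force: [-2.4, 1.0, -1.9]
width: 0.002
grip_force: 0.0
```

Emit:
drive_tool(increments=[{"delta_pos": [14,1,0],"turn": 0,"jaw": -1},{"delta_pos": [14,1,0],"turn": 0,"jaw": -1},{"delta_pos": [12,0,0],"turn": 0,"jaw": -1},{"delta_pos": [10,0,0],"turn": 0,"jaw": -1},{"delta_pos": [10,0,0],"turn": 0,"jaw": -1},{"delta_pos": [0,0,0],"turn": 0,"jaw": -1}])

```text
time: 6.92
tool_pos: [0.5831, -0.1848, 0.2315]
tcp_rot: [2.273, 2.166, 0.002]
wrist_force: [-0.1, 0.5, -0.4]
width: 0.0
grip_force: 0.0
```

Emit:
drive_tool(increments=[{"delta_pos": [10,0,0],"turn": 0,"jaw": -1},{"delta_pos": [10,0,0],"turn": 0,"jaw": -1},{"delta_pos": [10,0,0],"turn": 0,"jaw": -1},{"delta_pos": [10,0,0],"turn": 0,"jaw": -1},{"delta_pos": [10,0,0],"turn": 0,"jaw": -1},{"delta_pos": [0,0,0],"turn": 0,"jaw": -1},{"delta_pos": [0,0,0],"turn": 0,"jaw": -1}])

```text
time: 7.5
tool_pos: [0.585, -0.1362, 0.2296]
tcp_rot: [-2.275, -2.166, -0.0]
wrist_force: [-0.2, -3.1, 2.7]
width: -0.0
grip_force: 1.5
```

Emit:
drive_tool(increments=[{"delta_pos": [8,0,0],"turn": 0,"jaw": -1},{"delta_pos": [8,0,0],"turn": 0,"jaw": -1},{"delta_pos": [7,0,0],"turn": 0,"jaw": -1},{"delta_pos": [4,0,0],"turn": 0,"jaw": -1},{"delta_pos": [0,0,0],"turn": 0,"jaw": -1},{"delta_pos": [0,0,0],"turn": 0,"jaw": -1}])

```text
time: 8.0
tool_pos: [0.5861, -0.1103, 0.2296]
tcp_rot: [-2.276, -2.165, 0.001]
wrist_force: [-1.8, -4.3, 3.7]
width: 0.001
grip_force: 2.3
```

Emit:
drive_tool(increments=[{"delta_pos": [3,0,0],"turn": 0,"jaw": -1},{"delta_pos": [3,0,0],"turn": 0,"jaw": -1},{"delta_pos": [2,0,0],"turn": 0,"jaw": -1},{"delta_pos": [0,0,0],"turn": 0,"jaw": -1},{"delta_pos": [0,0,0],"turn": 0,"jaw": -1}])

```text
time: 8.42
tool_pos: [0.5864, -0.1026, 0.2296]
tcp_rot: [-2.276, -2.165, 0.002]
wrist_force: [-2.4, -4.9, 4.1]
width: 0.002
grip_force: 2.5
```

Emit:
drive_tool(increments=[{"delta_pos": [3,0,0],"turn": 0,"jaw": -1},{"delta_pos": [3,0,0],"turn": 0,"jaw": -1},{"delta_pos": [2,0,0],"turn": 0,"jaw": -1},{"delta_pos": [0,0,0],"turn": 0,"jaw": -1},{"delta_pos": [0,0,0],"turn": 0,"jaw": -1}])

```text
time: 8.83
tool_pos: [0.5866, -0.0984, 0.2297]
tcp_rot: [2.271, 2.163, -0.01]
wrist_force: [-3.9, -22.1, 2.3]
width: -0.002
grip_force: 11.2
```

Emit:
drive_tool(increments=[{"delta_pos": [2,0,0],"turn": 0,"jaw": -1},{"delta_pos": [2,0,0],"turn": 0,"jaw": -1},{"delta_pos": [0,0,0],"turn": 0,"jaw": -1},{"delta_pos": [0,0,0],"turn": 0,"jaw": -1}])

```text
time: 9.17
tool_pos: [0.5866, -0.0973, 0.2298]
tcp_rot: [2.266, 2.162, -0.017]
wrist_force: [-4.9, -36.9, 1.8]
width: -0.001
grip_force: 17.8
```

End stop reached (the force jumped). Easing back to a moderate hold.

Emit:
drive_tool(increments=[{"delta_pos": [-2,0,0],"turn": 0,"jaw": -1},{"delta_pos": [-1.5,0,0],"turn": 0,"jaw": -1},{"delta_pos": [0,0,0],"turn": 0,"jaw": -1},{"delta_pos": [0,0,0],"turn": 0,"jaw": -1}])

```text
time: 9.5
tool_pos: [0.5866, -0.0984, 0.2297]
tcp_rot: [2.271, 2.163, -0.011]
wrist_force: [-3.8, -23.8, 1.9]
width: -0.002
grip_force: 11.8
```

```bash
python3 -c "
from h import *
c=grab('side');cv2.imwrite('pics/s7.png',cv2.resize(np.array(c['pixels'])[160:340,200:420,::-1],None,fx=3,fy=3));print(bot.read_state()['wrist_force'],bot.read_state()['tool_pos'])"
```

```text
[ -3.26749623 -23.68356205   1.73411476] [ 0.58655185 -0.09835806  0.22967649]
```

View pics/s7.png

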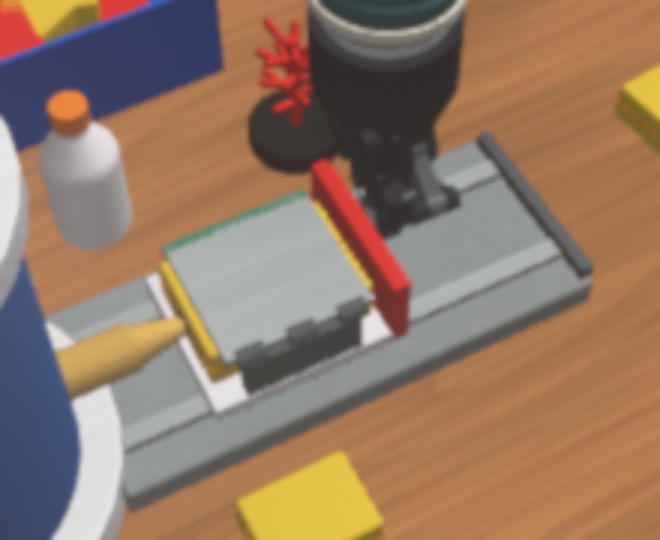

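The mould is home on the nozzle (contact at (187,330)), the lid is flat, the fingers are holding the red plate, and the bystanders haven't moved.

```bash
python3 -c "
from workcell import bot
print(bot.finish_job())"
```

```text
the job is handed in; nothing more can be done
None
```

I pushed the lid flat onto the mould, then pushed the carriage to its end stop on the nozzle, and handed the job in at about 9.6 s with the fingers still holding it there at about 24 N.

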